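Fit-test an adapter sleeve and turn it to the front

TASK

One of the two brass adapter sleeves on the stall table slides over the gauge pin of the spring-return turntable, the other is too tight: slide the one that fits all the way down over the pin and let go of it, and put the other one in the small wooden tray. Then turn the turntable against its spring until the pin with its sleeve is lined up with the fixed front pointer, and keep it there for the photograph: the job finishes while the gripper's fingers are still holding the turntable still (it winds back if let go). Do not disturb the other goods.

Things in the scene. Friction and masses are not known exactly. Their poses are not given: they have to be found in the camera images.
- turntable: round dark wooden disc, 250 mm diameter, top 29 mm above the table; origin on its vertical axis, 17 mm above the table, x axis towards the gauge pin. Starts at a stop; turns only anticlockwise from above, up to 2.3 rad; a weak spring (0.04 N m, plus 0.04 per rad) winds it back when let go. A lens and a viewfinder, 40 mm high, are fixed on it 85 mm from the axis, 120 degrees either side of the pin.
- handle (a point): centre of the upright dark steel grip bar on the turntable's axis, turning with it: 16 mm thick along the turntable's x, 56 mm long along its y, 38 mm high, on a 20 mm post. This point is 56 mm above the disc's top; the bar spans 37 to 75 mm above it.
- pin_foot (a point): foot of the plain steel gauge pin, on the disc's top face, 95 mm from the turning axis. The pin stands upright, 28 mm diameter, 45 mm high, its top 8 mm coned to 18 mm diameter. It is fixed to the disc and turns with it.
- front_mark (a point): where the pin's foot must come: 95 mm from the turning axis, level with the disc's top, in line with the fixed front pointer, a slim upright steel cone 46 mm high on a bar just outside the disc, 150 mm from the axis. It does not turn; it lies 0.5 to 1.4 rad anticlockwise of the pin's start.
- sleeve_wide: the sleeve that fits: thin-walled brass tube, 44 mm outside diameter, bore 32 mm, 30 mm high, open at both ends, about 180 g, standing upright on the table. Origin at the centre of its underside, z along its axis.
- sleeve_narrow: the sleeve that is too tight: thick-walled brass tube, 44 mm outside diameter, bore 20 mm, 30 mm high, about 280 g, standing upright on the table. Origin at the centre of its underside, z along its axis. The two sleeves can be in each other's places.
- tray_in (a point): centre of the inner floor of the small square dark-wood tray for sleeves that do not fit: 130 by 130 mm outside, walls 5 mm thick and 25 mm high, floor 5 mm thick, fixed to the table. Axes along its sides.
- cap_a: brass lens cap lying flat, 52 mm diameter, 8 mm high, bystander. Origin at the centre of its underside.
- cap_b: second brass lens cap, the same, bystander. Origin at the centre of its underside.
- hood: ribbed aluminium lens hood, standing, 48 mm diameter at the foot and 60 mm at the top, 36 mm high, bystander. Origin at the centre of its underside.
- canister: red plastic film canister, standing, 34 mm diameter, 52 mm high, bystander. Origin at the centre of its underside.
- meter: black bakelite light meter lying flat, 85 by 58 mm, 26 mm high (32 mm at its dial), bystander. Origin at the centre of its underside, x along its length.
- vise: small blue cast-iron bench vise gripping a chrome rangefinder body, fixed, about 150 by 130 mm and 160 mm high, bystander. Origin at the centre of its foot's underside, its screw handle to its -x.
There are look-alikes about, which are no part of the job. Of the things shaped like the part that bears tray_in, the dark wooden one is meant.

How it is judged:
On the way:
1. the wide-bore sleeve is fully down on the gauge pin and let go (horizontal distance between sleeve_wide and pin_foot below 0.004 m and z of sleeve_wide in the frame of pin_foot below 0.003 m and angle between sleeve_wide's own z axis and vertical below 0.08 rad and contact force between the fingers and sleeve_wide below 0.2 N), for 0.2 s.
At the end, for the whole second after the job is handed in: Wide sleeve fully down on the pin (within 3 mm), upright, not touched by the fingers; pin foot within 12 mm of the front mark, turntable still, fingers pressing on it with over 1 N; narrow sleeve at rest down in the tray (all of step 1 and horizontal distance between pin_foot and front_mark below 0.012 m and angular speed of turntable below 0.06 rad/s and contact force between the fingers and turntable above 1 N and x of sleeve_narrow in the frame of tray_in between -0.05 and 0.05 m and y of sleeve_narrow in the frame of tray_in between -0.05 and 0.05 m and z of sleeve_narrow in the frame of tray_in below 0.03 m and linear speed of sleeve_narrow below 0.02 m/s); the arm keeps its last pose, push and grip.
It fails at once if one of the loose goods is pushed more than 25 mm from its place (distance of any of cap_a, cap_b, hood, canister, meter from where it was at the start of the episode above 0.025 m).
It also fails if it takes over 69 s, if anything falls off the work surface, if the arm or the gripper's body presses on something with over 40 N, if the wrist force passes 120 N, or if a joint passes its speed limit or range.

ROBOT

A 6-joint arm with a two-finger parallel gripper is mounted at the origin on the work surface. World frame = base frame: x ahead of the robot, y to its left, z up, the work surface at z = 0. Lengths are in m, angles in rad, forces in N, time in s.
With the tool pointing down it reaches from about 0.225 to 0.875 m from the base axis. Payload 3.4 kg.
Tool frame: the origin (TCP) lies on the centre line of the jaws, within the pads' length; the fingertips stand 17 mm ahead of it and the grasp point (between the pads) lies 2 mm behind it; z points along the fingers, y is the line along which they close (so a half turn about z gives the same grasp; the last joint's range is limited). The gripper opens to 85 mm and grips with 20 to 120 N. Pads are 22 mm wide; open, the fingers measure 114 mm over their backs; the gripper's body (76 mm by 85 mm) begins 54 mm behind the grasp point. The pads swing forward as they close: fully open they stand 13 mm farther back than shut.
Start: joints at [1.111, 0.276, 1.505, -0, 1.361, -0.121], TCP at [0.191, 0.542, 0.248] pointing down, gripper open.
Joint ranges: [-2.89, 2.89], [-0.75, 2.08], [0.22, 2.7], [-1.18, 4.32], [0.11, 2.71], [-2.7, 2.7]. Speed limits (rad/s): [2.57, 2.57, 3.14, 3.14, 3.14, 3.14].

INTERFACE

Orientations are given as a unit quaternion [w, x, y, z].
In Python, from rig import manip gives the robot as it stands.
- The arm moves only by the tool move_arm, never from a script. Its argument "steps" is one flat list of numbers, 7 for each row, row after row: the turn, a rotation vector about the world's x, y, z normalised to -1 to 1, where 1 is 360 degrees, then the shift along the world's x, y, z normalised to -1 to 1, where 1 is 1 m, then the opening, from -1 (shut) to 1 (fully open). A call has exactly 10 rows; each row is the pose to reach, as a shift and turn from the pose commanded when the call began, turning the shorter way round; what a row does not reach only later rows make up. A row lasts 1/10 s, in which the tool goes at most 50 mm and 8.59 degrees, less where a joint would pass 70% of its speed; a pose out of reach is approached as far as the arm can. A call with a number of a shift or a turn outside -1 to 1 is refused whole. A call with a gripper value outside its range is refused whole. The fingers move at their own pace and stop on an object; "squeeze" is the grip in N (left out, the last holds). Time passes only in rows, so rows that repeat a pose let the fingers close, or fill a call up. It gives the time, the measured TCP pose, the force, the opening and the grip force at its end, in the units of the state.
- manip.get_state(): the state, without advancing time (a new reading comes with each control period).
- manip.get_image(name): name is "scene" or "top" or "wrist"; returns a dict with "pixels" (480x640x3 uint8, blue, green, red), "fx", "fy", "cx", "cy" (pixels), "D" ([k1, k2, p1, p2, k3] as OpenCV has them; the pictures are not rectified), "R" (3x3) and "t" (3): a world point X has camera coordinates R X + t. Camera axes: x right, y down, z forward; pixel columns grow to the right and rows downward; lengths in m; the calibration is good to about 2 mm. A picture is of the moment at which its call begins. There is no depth.
- manip.sign_off(): hands the job in; it is judged then, once.
The state is a dict: "clock": time; "qpos": joint angles; "qd": joint speeds; "effort": joint torques, N m; "position": TCP position; "ee_rot": TCP orientation; "contact_force": force on the tool from outside, world axes, zero at the start; "moment": the same for the moment, N m; "width": finger opening in m; "gripper_force": force on a finger pad.
Only numpy, scipy, OpenCV 4.12 (cv2) and the standard library are available. Lean on these libraries where they do the work, as an engineer would, in place of code of your own. Each camera call takes 0.05 s, during which the arm holds its last target. There are 200 camera calls.

## Working session

There is one attempt and no reset: what is moved stays moved. The work goes in short steps, Python scripts to look and compute and a tool call to move; the robot and the scene stay as the last step left them, time stands still between calls to the robot, and variables do not carry over. Pictures are saved under pics/ and viewed, at most 13 in all, crops included, and the job is handed in when it is done.

Besides the shell and the picture viewer there is one more tool, called after "Request:" as a command line: name --argument value ..., lists and objects as JSON in quotes. move_arm: Moves the arm, as the interface text tells. Scaled input: -1 to 1 covers 1 m each way for a shift and 360 degrees each way for a turn. Its arguments: {"type":"object","properties":{"steps":{"type":"array"},"squeeze":{"type":"number"}},"required":["steps"]}

```bash
mkdir -p pics
cat > h.py <<'E'
import numpy as np, cv2
from rig import manip
def K(im): return np.array([[im["fx"],0,im["cx"]],[0,im["fy"],im["cy"]],[0,0,1.]])
def ray(im,uv,z):
    p=cv2.undistortPoints(np.array([[uv]],float),K(im),np.array(im["D"],float))[0,0]
    R=np.array(im["R"]);t=np.array(im["t"]);c=-R.T@t;d=R.T@np.array([p[0],p[1],1]);return c+d*(z-c[2])/d[2]
def proj(im,X):
    return cv2.projectPoints(np.array(X,float).reshape(-1,1,3),cv2.Rodrigues(np.array(im["R"],float))[0],np.array(im["t"],float),K(im),np.array(im["D"],float))[0][:,0]
def snap(n,f):
    im=manip.get_image(n);cv2.imwrite("pics/%s.png"%f,im["pixels"])
    import pickle;pickle.dump(im,open(f+".pkl","wb"));return im
def load(f):
    import pickle;return pickle.load(open(f+".pkl","rb"))
E
python3 - <<'E'
from h import *
for n in("top","scene"):
    im=snap(n,n+"0");print(n,im["fx"],-np.array(im["R"]).T@im["t"],np.array(im["R"]).round(2).tolist())
print(manip.get_state())
E
```

```text
top 467.17031959534785 [ 0.28118148 -0.02878943  1.40400353] [[-0.01, -1.0, 0.0], [-0.99, 0.01, -0.12], [0.12, -0.01, -0.99]]
scene 610.3092486089399 [ 1.30215452 -0.45157727  1.11202078] [[0.46, 0.89, -0.01], [0.65, -0.34, -0.68], [-0.61, 0.3, -0.73]]
{'clock': 0.1, 'qpos': array([ 1.11100016e+00,  2.76511611e-01,  1.50597464e+00,  3.01426935e-07,
        1.36069923e+00, -1.20995646e-01]), 'qd': array([-3.20032758e-04, -3.83018403e-04, -4.97406918e-03,  1.02532653e-04,
        1.27921684e-04,  9.06613077e-05]), 'effort': array([ 1.36721763e-03, -4.17697513e+01, -2.46406120e+01, -7.15041551e-05,
        5.66784336e-03,  1.54019688e-05]), 'position': array([0.19091569, 0.54192559, 0.24755039]), 'ee_rot': array([-2.28178487e-04,  1.68591203e-01,  9.85685737e-01, -7.63022421e-04]), 'contact_force': array([-0.12070656,  0.42657347, -1.05452123]), 'moment': array([0.05400429, 0.02044437, 0.00670693]), 'gripper_force': 0.0, 'width': 0.08532865745200309}
```

View pics/top0.png

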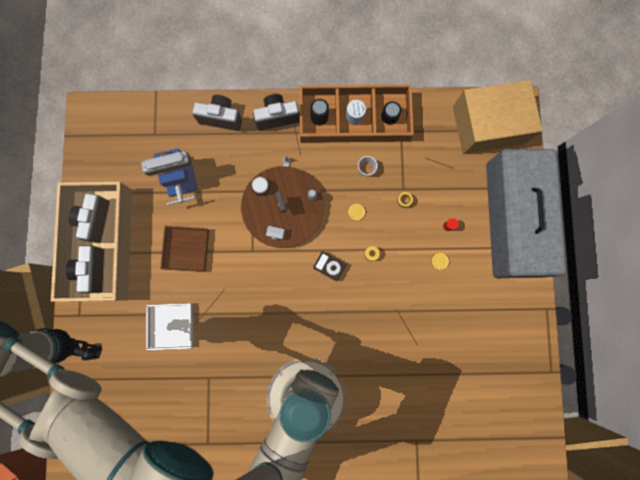

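View pics/scene0.png

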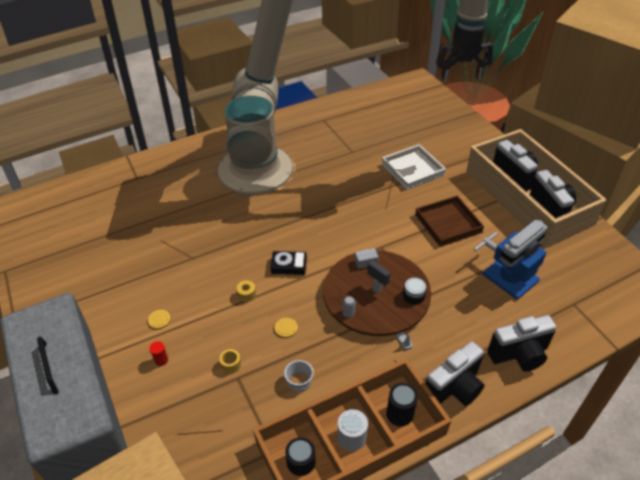

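Top view: the sleeves are at (406,200), wide-looking bore, and (373,254), narrow-looking. The flat yellow discs at (357,212) and (440,261) are the caps. The trays are dark wood at (186,249), which is the one meant, and white at (170,327), the look-alike. The turntable is at about (284,206), the pin at (312,194) and the front pointer at (287,160). Next is an enlarged crop to confirm, plus the measurements.

Run:
```python
from h import *
im=load("top0");p=im["pixels"]
a=cv2.resize(p[150:285,230:430],None,fx=4,fy=4,interpolation=cv2.INTER_CUBIC)[:540,:800]
cv2.imwrite("pics/crop.png",a)
for n,uv,z in [("tt",(284,206),.029),("pintop",(312.5,193),.074),("handle",(281,201),.104),("ptr",(287,160),.03),("sl1",(406,199.5),.03),("sl2",(373,253.5),.03),("tray",(186.5,249),.025),("traycorner",(165,227),.025),("traycorner2",(209,228),.025),("capa",(357,212),.008),("capb",(440,261),.008),("can",(452,225),.05),("hood",(368,166),.036),("meter",(329,265),.03)]:
    print(n,ray(im,uv,z).round(4))
```

```text
tt [0.5635 0.0587 0.029 ]
pintop [ 0.5916 -0.0272  0.074 ]
handle [0.5626 0.0623 0.104 ]
ptr [0.7051 0.0487 0.03  ]
sl1 [ 0.5781 -0.3076  0.03  ]
sl2 [ 0.4167 -0.2036  0.03  ]
tray [0.4384 0.349  0.025 ]
traycorner [0.5054 0.4146 0.025 ]
traycorner2 [0.5006 0.2832 0.025 ]
capa [ 0.5462 -0.1615  0.008 ]
capb [ 0.3934 -0.4071  0.008 ]
can [ 0.4956 -0.4361  0.05  ]
hood [ 0.6814 -0.1957  0.036 ]
meter [ 0.3845 -0.0729  0.03  ]
```

View pics/crop.png

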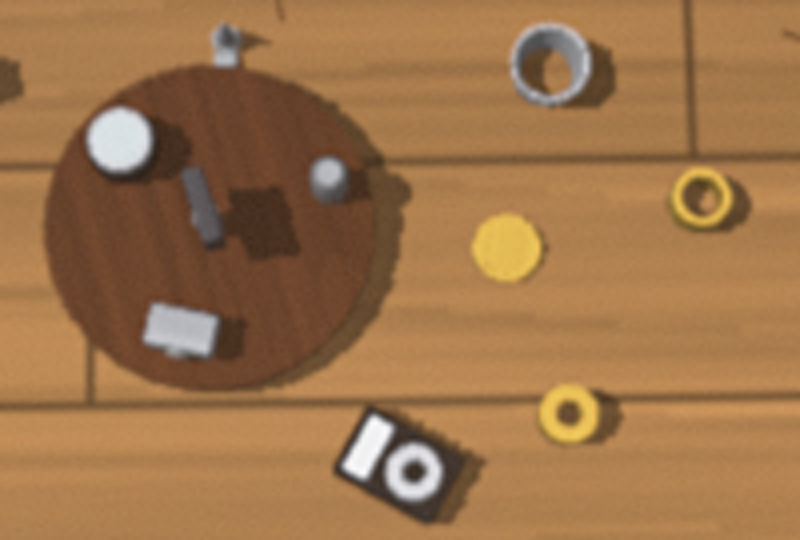

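The crop confirms it: the thin wall with a wide bore is at top px (406,199), and the thick wall with a small bore is at (372.5,253.5). The lengths check: pin to axis is 93 mm and the tray is about 131 mm. I'll set out for the narrow sleeve.

Request:
move_arm --steps '[0,0,-0.02,0.011,-0.037,0,1,0,0,-0.04,0.022,-0.075,0,1,0,0,-0.06,0.034,-0.112,0,1,0,0,-0.08,0.045,-0.149,0,1,0,0,-0.1,0.056,-0.187,0,1,0,0,-0.12,0.068,-0.224,0,1,0,0,-0.14,0.079,-0.261,0,1,0,0,-0.16,0.09,-0.298,0,1,0,0,-0.18,0.102,-0.336,0,1,0,0,-0.2,0.113,-0.373,0,1]' --squeeze 40

```text
clock: 1.1
position: [0.304, 0.1678, 0.2482]
ee_rot: [0.0, 0.717, 0.697, 0.0]
contact_force: [0.5, 0.1, 0.2]
width: 0.085
gripper_force: 0.0
```

Request:
move_arm --steps '[0,0,-0.02,0.011,-0.037,-0.012,1,0,0,-0.04,0.022,-0.075,-0.024,1,0,0,-0.06,0.034,-0.112,-0.035,1,0,0,-0.08,0.045,-0.149,-0.047,1,0,0,-0.1,0.056,-0.187,-0.059,1,0,0,-0.12,0.068,-0.224,-0.071,1,0,0,-0.14,0.079,-0.261,-0.083,1,0,0,-0.16,0.09,-0.298,-0.094,1,0,0,-0.18,0.102,-0.336,-0.106,1,0,0,-0.196,0.113,-0.373,-0.118,1]'

```text
clock: 2.1
position: [0.4172, -0.2053, 0.1296]
ee_rot: [-0.0, 0.988, 0.154, -0.0]
contact_force: [0.3, 1.1, 0.3]
width: 0.0855
gripper_force: 0.0
```

Run:
```python
from h import *
im=snap("wrist","w1");s=manip.get_state();print(s["clock"],s["position"],s["ee_rot"],s["qpos"])
print(im["fx"],-np.array(im["R"]).T@im["t"],np.array(im["R"]).round(2).tolist())
print(proj(im,[[.417,-.204,.03],[.417,-.204,0]]))
```

```text
2.15 [ 0.41974855 -0.21113946  0.12828715] [2.67854052e-03 9.88321264e-01 1.52360532e-01 4.16184174e-04] [-0.61184296  0.22251988  1.90931059 -0.00389495  1.00545582  0.65511918]
368.7968345549598 [ 0.49136408 -0.1817703   0.25505289] [[0.3, -0.95, -0.0], [-0.91, -0.29, 0.31], [-0.3, -0.09, -0.95]]
[[320.03717816 250.22453407]
 [320.28623243 236.69208853]]
```

View pics/w1.png

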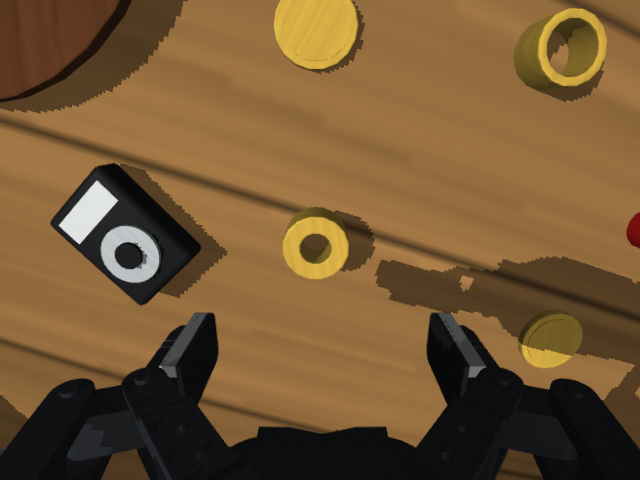

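The wrist view shows the narrow sleeve's top ring at (315.5,247.5), close to the predicted (320,250). The wide sleeve's top ring is at (572,48).

Run:
```python
from h import *
im=load("w1")
print(ray(im,(315.5,247.5),.03),ray(im,(572,48),.03)); print(manip.get_state()["position"])
```

```text
[ 0.41787734 -0.20065547  0.03      ] [ 0.57836319 -0.30484378  0.03      ]
[ 0.41974855 -0.21113946  0.12828715]
```

Request:
move_arm --steps '[0,0,0,0.001,0.002,-0.02,1,0,0,0,0.001,0.002,-0.05,1,0,0,0,0.001,0.002,-0.08,1,0,0,0,0.001,0.002,-0.098,1,0,0,0,0.001,0.002,-0.106,1,0,0,0,0.001,0.002,-0.108,1,0,0,0,0.001,0.002,-0.108,-0.4,0,0,0,0.001,0.002,-0.108,-0.4,0,0,0,0.001,0.002,-0.108,-0.4,0,0,0,0.001,0.002,-0.108,-0.4]' --squeeze 40

```text
clock: 3.15
position: [0.4186, -0.2019, 0.0236]
ee_rot: [0.001, 0.988, 0.157, 0.001]
contact_force: [-1.2, 1.0, 5.9]
width: 0.0427
gripper_force: 40.1
```

Request:
move_arm --steps '[0,0,0,0,0,0.02,-0.4,0,0,0,0,0,0.06,-0.4,0,0,0,0,0.015,0.1,-0.4,0,0,0,0.002,0.045,0.135,-0.4,0,0,0,0.004,0.085,0.148,-0.4,0,0,0,0.006,0.128,0.148,-0.4,0,0,0,0.008,0.172,0.148,-0.4,0,0,0,0.009,0.216,0.148,-0.4,0,0,0,0.01,0.26,0.148,-0.4,0,0,0,0.011,0.304,0.148,-0.4]'

```text
clock: 4.15
position: [0.4284, 0.104, 0.1707]
ee_rot: [0.0, 0.988, 0.157, 0.0]
contact_force: [0.8, 0.1, -2.6]
width: 0.0426
gripper_force: 41.9
```

Request:
move_arm --steps '[0,0,0,0.002,0.044,0,-0.4,0,0,0,0.004,0.088,0,-0.4,0,0,0,0.006,0.132,0,-0.4,0,0,0,0.007,0.174,0,-0.4,0,0,0,0.008,0.21,-0.01,-0.4,0,0,0,0.009,0.235,-0.04,-0.4,0,0,0,0.009,0.247,-0.08,-0.4,0,0,0,0.009,0.247,-0.115,-0.4,0,0,0,0.009,0.247,-0.134,-0.4,0,0,0,0.009,0.247,-0.14,-0.4]'

```text
clock: 5.15
position: [0.4355, 0.3481, 0.0284]
ee_rot: [0.001, 0.988, 0.157, -0.003]
contact_force: [-9.5, -5.3, 30.1]
width: 0.0423
gripper_force: 44.7
```

Run:
```python
from h import *
im=snap("wrist","w2");s=manip.get_state();print(s["clock"],s["position"],s["contact_force"],s["qd"].round(3))
```

```text
5.2 [0.43616245 0.34840676 0.029328  ] [ 0.27357152 -0.95074523 -2.05439446] [-0.004 -0.024 -0.027 -0.004 -0.023 -0.001]
```

View pics/w2.png

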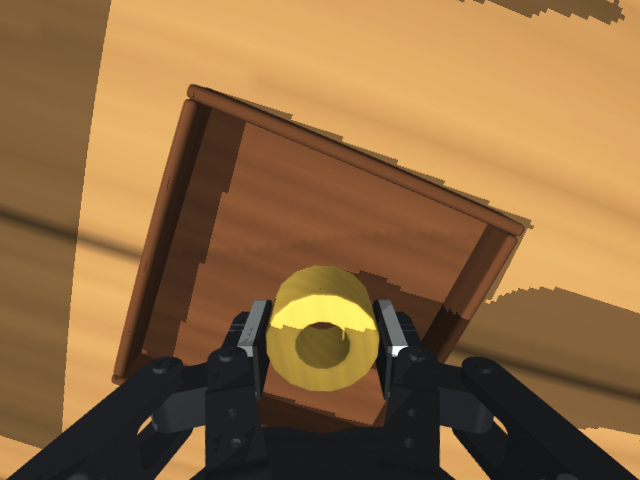

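The sleeve hangs upright inside the dark tray, at (322,330). I'll lower it slightly, release and lift.

Request:
move_arm --steps '[0,0,0,0,0,-0.002,-0.4,0,0,0,0,0,-0.004,-0.4,0,0,0,0,0,-0.004,0.3,0,0,0,0,0,-0.004,0.4,0,0,0,0,0,-0.004,0.4,0,0,0,0,0,0.015,0.4,0,0,0,0,0,0.055,0.4,0,0,0,0.004,-0.02,0.1,0.6,0,0,0,0.01,-0.055,0.13,1,0,0,0,0.02,-0.1,0.14,1]'

```text
clock: 6.2
position: [0.4603, 0.2503, 0.1744]
ee_rot: [-0.001, 0.987, 0.158, 0.004]
contact_force: [1.0, -0.3, -0.4]
width: 0.0856
gripper_force: 0.0
```

Request:
move_arm --steps '[0,0,0,0.009,-0.045,0,1,0,0,0,0.018,-0.09,0,1,0,0,0,0.028,-0.135,0,1,0,0,0,0.038,-0.18,0,1,0,0,0,0.048,-0.225,0,1,0,0,0,0.058,-0.27,0,1,0,0,0,0.067,-0.315,0,1,0,0,0,0.077,-0.36,0,1,0,0,0,0.087,-0.405,0,1,0,0,0,0.097,-0.45,0,1]'

```text
clock: 7.2
position: [0.5553, -0.2027, 0.1706]
ee_rot: [0.0, 0.988, 0.156, 0.0]
contact_force: [0.4, -0.0, 0.1]
width: 0.0856
gripper_force: 0.0
```

Request:
move_arm --steps '[0,0,0,0.008,-0.035,0,1,0,0,0,0.015,-0.07,-0.01,1,0,0,0,0.021,-0.09,-0.02,1,0,0,0,0.024,-0.1,-0.03,1,0,0,0,0.024,-0.104,-0.04,1,0,0,0,0.024,-0.105,-0.05,1,0,0,0,0.024,-0.105,-0.05,1,0,0,0,0.024,-0.105,-0.05,1,0,0,0,0.024,-0.105,-0.05,1,0,0,0,0.024,-0.105,-0.05,1]'

```text
clock: 8.2
position: [0.5795, -0.3053, 0.1211]
ee_rot: [0.0, 0.988, 0.157, 0.0]
contact_force: [0.6, 0.3, -0.2]
width: 0.0855
gripper_force: 0.0
```

Run:
```python
from h import *
im=snap("wrist","w3");s=manip.get_state();print(s["clock"],s["position"],s["contact_force"],s["qd"].round(3))
p=im["pixels"]; hsv=cv2.cvtColor(p,cv2.COLOR_BGR2HSV)
print(proj(im,[[.578,-.3055,.03]]))
m=cv2.inRange(hsv,(22,150,90),(35,255,255));n,l,st,c=cv2.connectedComponentsWithStats(m)
for i in range(1,n):
    if st[i,4]>200: print(st[i],c[i])
```

```text
8.25 [ 0.57945658 -0.30541501  0.12113435] [ 0.09787459 -0.55739651 -0.2400928 ] [-0.002  0.003 -0.001 -0.    -0.001 -0.001]
[[321.53514405 257.32995165]]
[  73  188   70   71 2981] [107.87520966 222.51123784]
[ 289  212   68   74 1678] [322.84803337 250.62097735]
```

View pics/w3.png

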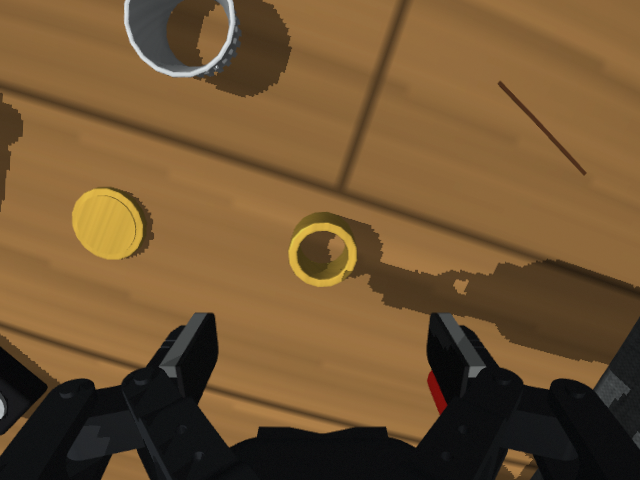

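The wide sleeve's ring is at about (322.5,254). I'll fit it more exactly, since the fit on the pin depends on it.

Run:
```python
from h import *
from scipy.optimize import least_squares
im=load("w3");p=im["pixels"];g=p[205:295,280:365].astype(float)
hsv=cv2.cvtColor(p,cv2.COLOR_BGR2HSV)
m=cv2.inRange(hsv,(20,120,140),(36,255,255))
# score: ring annulus r in (17,21) at z=.03 bright, bore r<15 dark
a=np.linspace(0,2*np.pi,120,endpoint=False)
best=[]
f=cv2.GaussianBlur(m.astype(np.float32)/255,(0,0),.8)
def samp(c,r,z):
    q=proj(im,np.c_[c[0]+r*np.cos(a),c[1]+r*np.sin(a),np.full(120,z)]).astype(np.float32)
    return cv2.remap(f,q[:,0].reshape(-1,1),q[:,1].reshape(-1,1),1).mean()
for dx in np.arange(-5,5.1,.5):
    for dy in np.arange(-5,5.1,.5):
        c=(.579+dx/1e3,-.3055+dy/1e3)
        s=sum(samp(c,r,.03) for r in(.0175,.019,.0205))-samp(c,.0143,.03)-.5*samp(c,.0235,.03)-.0
        best.append((s,c))
best.sort(reverse=True);print(best[:5])
```

```text
[(np.float32(2.8164458), (np.float64(0.5794999999999999), np.float64(-0.305))), (np.float32(2.8087795), (np.float64(0.5794999999999999), np.float64(-0.3055))), (np.float32(2.7730658), (np.float64(0.579), np.float64(-0.305))), (np.float32(2.7686822), (np.float64(0.579), np.float64(-0.3055))), (np.float32(2.7605429), (np.float64(0.58), np.float64(-0.305)))]
```

Request:
move_arm --steps '[0,0,0,0,0,-0.02,1,0,0,0,0,0,-0.05,1,0,0,0,0,0,-0.08,1,0,0,0,0,0,-0.095,1,0,0,0,0,0,-0.099,1,0,0,0,0,0,-0.099,1,0,0,0,0,0,-0.099,-0.3,0,0,0,0,0,-0.099,-0.4,0,0,0,0,0,-0.099,-0.4,0,0,0,0,0,-0.099,-0.4]' --squeeze 35

```text
clock: 9.25
position: [0.5798, -0.306, 0.0228]
ee_rot: [0.001, 0.988, 0.157, 0.001]
contact_force: [-0.6, 0.2, 5.8]
width: 0.0427
gripper_force: 35.7
```

Request:
move_arm --steps '[0,0,0,0,0,0,-0.4,0,0,0,0,0,0,-0.4,0,0,0,0,0,0.01,-0.4,0,0,0,0,0,0.04,-0.4,0,0,0,0,0,0.08,-0.4,0,0,0,0,0,0.11,-0.4,0,0,0,0,0.02,0.13,-0.4,0,0,0,0.001,0.045,0.138,-0.4,0,0,0,0.002,0.075,0.138,-0.4,0,0,0,0.003,0.11,0.138,-0.4]'

```text
clock: 10.25
position: [0.582, -0.1953, 0.16]
ee_rot: [0.0, 0.988, 0.156, 0.0]
contact_force: [0.5, 0.8, -1.8]
width: 0.043
gripper_force: 36.1
```

Request:
move_arm --steps '[0,0,0,0.001,0.03,0,-0.4,0,0,0,0.002,0.055,0,-0.4,0,0,0,0.003,0.072,0,-0.4,0,0,0,0.003,0.08,0,-0.4,0,0,0,0.003,0.083,0,-0.4,0,0,0,0.003,0.083,0,-0.4,0,0,0,0.003,0.083,0,-0.4,0,0,0,0.003,0.083,0,-0.4,0,0,0,0.003,0.083,0,-0.4,0,0,0,0.003,0.083,0,-0.4]'

```text
clock: 11.25
position: [0.5851, -0.1132, 0.1593]
ee_rot: [0.0, 0.988, 0.156, -0.0]
contact_force: [0.4, -0.9, -2.7]
width: 0.0428
gripper_force: 36.1
```

Run:
```python
from h import *
im=snap("wrist","w4");s=manip.get_state();print(s["clock"],s["position"],s["contact_force"],s["width"])
print(proj(im,[[.592,-.027,.074],[.592,-.027,.029],[.562,.061,.104],[.71,.05,.075]]))
```

```text
11.3 [ 0.58511091 -0.11303432  0.15927966] [ 0.22495204  0.18020501 -0.78571737] 0.0426815114652105
[[186.11681841 204.98350868]
 [208.50148822 191.54221862]
 [  0.79491879 221.07051547]
 [ 93.01436296 -54.44326943]]
```

View pics/w4.png

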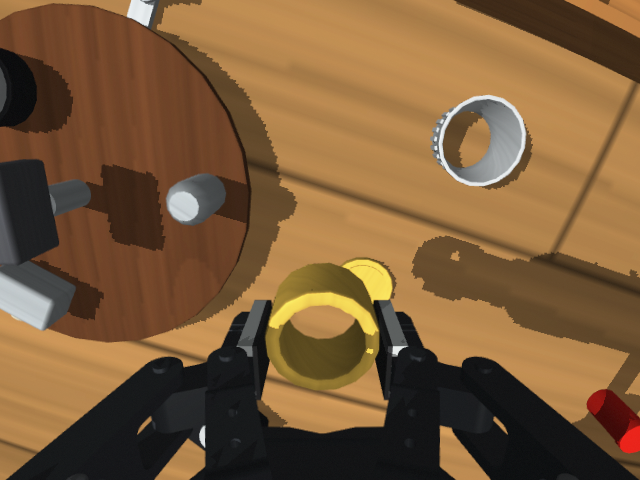

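The pin's flat top is at about (183,207), with the wide sleeve held at (322,341). I'll refine both numerically.

Run:
```python
from h import *
im=load("w4");p=im["pixels"];g=cv2.cvtColor(p,cv2.COLOR_BGR2GRAY)
print(g[188:228:3,164:230:3])
w=g[185:230,160:205];_,l,st,c=cv2.connectedComponentsWithStats((w>215).astype(np.uint8));
i=1+st[1:,4].argmax();print(st[i],c[i]+[160,185]);uv=c[i]+[160,185]
print("pin",ray(im,uv,.074),ray(im,(183.5,207),.074))
h=cv2.cvtColor(p,cv2.COLOR_BGR2HSV);m=cv2.inRange(h,(20,100,60),(36,255,255))
z=.1593-.0228+.030
for c in [(.5851,-.1130),(.5831,-.113),(.5871,-.113)]:
    q=proj(im,[[c[0]+.022*np.cos(a),c[1]+.022*np.sin(a),z] for a in np.linspace(0,2*np.pi,60)])
    print(c,q.min(0),q.max(0))
n,l,st,cc=cv2.connectedComponentsWithStats(m)
print(st[1+st[1:,4].argmax()])
```

```text
[[ 81  79 121 138 143 142 136 125 116 107  99  89  81  73  74  72  73  71
   70  68  58  42]
 [ 80  80 146 153 158 166 173 151 124 111 102  95  89  81  74  74  73  71
   70  69  68  42]
 [ 80 112 159 181 212 211 212 214 217 161 108  99  90  84  78  74  72  71
   71  71  69  42]
 [ 79 140 176 211 209 211 210 210 212 215 156  96  88  83  76  73  74  72
   72  70  69  41]
 [ 80 152 206 209 209 210 209 209 209 211 213  99  92  86  80  74  73  73
   71  68  62  41]
 [ 78 148 199 205 208 209 209 209 208 208 208 187  93  88  83  79  74  71
   69  69  43  41]
 [ 77 134 212 201 200 206 207 208 208 207 208 207  92  87  81  77  72  70
   69  47  41  42]
 [ 79 111 210 213 207 197 204 205 207 208 208 197  90  85  79  73  71  70
   54  42  41  42]
 [ 78  79 152 206 212 210 201 198 204 207 207 182  89  83  78  72  71  47
   42  41  42  42]
 [ 77  79  80 197 205 208 213 206 195 203 204  94  85  81  74  71  73  75
   75  42  41  41]
 [ 77  78  78  99 164 205 204 211 210 200 100  80  79  75  73  76  72  75
   76  75  75  75]
 [ 76  78  78  75  78 116 129 130 117  97  88  84  79  74  74  76  75  75
   75  77  75  75]
 [ 75  77  78  77  74  74  79  83  85  85  75  71  69  71  75  75  74  73
   74  75  76  76]
 [ 76  77  78  75  75  73  74  75  71  72  71  68  69  71  75  76  75  73
   76  76  76  75]]
[25  8  6  3  8] [187.5 194. ]
pin [ 0.59865626 -0.02644782  0.074     ] [ 0.59033394 -0.02575021  0.074     ]
(0.5851, -0.113) [262.48177106 290.49755224] [380.62729751 391.91061621]
(0.5831, -0.113) [261.11673532 295.38634382] [378.69569052 395.78259622]
(0.5871, -0.113) [263.86165978 285.56023608] [382.57560519 387.99845887]
[  265   258   128   132 11129]
```

Run:
```python
from h import *
im=load("w4");p=im["pixels"];g=cv2.cvtColor(p,cv2.COLOR_BGR2GRAY)
w=g[185:230,160:205];_,l,st,c=cv2.connectedComponentsWithStats((w>183).astype(np.uint8))
i=1+st[1:,4].argmax();uv=c[i]+[160,185];print(st[i],uv,"pin",ray(im,uv,.074))
q=proj(im,[[.5905+.009*np.cos(a),-.026+.009*np.sin(a),.074] for a in np.linspace(0,6.28,60)]);print(q.min(0)-[160,185],q.max(0)-[160,185])
h=cv2.cvtColor(p,cv2.COLOR_BGR2HSV);m=cv2.inRange(h,(18,80,50),(38,255,255))
z=.1593-.0228+.030
# outer edge of lower half of the ring
pts=[]
for u in range(285,362,4):
    col=np.where(m[300:420,u])[0]; pts.append((u,300+col.max()))
print(pts)
W=np.array([ray(im,x,z)[:2] for x in pts])
from scipy.optimize import least_squares
r=least_squares(lambda c:np.hypot(*(W-c).T)-.022,[.585,-.113],loss="soft_l1",f_scale=.0005);print(r.x,r.fun*1e3)
```

```text
[  9   7  29  29 667] [182.99250375 205.76461769] pin [ 0.59097131 -0.02531056  0.074     ]
[8.93900205 6.68575856] [39.06844145 36.66931085]
[(285, np.int64(378)), (289, np.int64(380)), (293, np.int64(383)), (297, np.int64(385)), (301, np.int64(386)), (305, np.int64(387)), (309, np.int64(389)), (313, np.int64(390)), (317, np.int64(390)), (321, np.int64(389)), (325, np.int64(389)), (329, np.int64(389)), (333, np.int64(389)), (337, np.int64(388)), (341, np.int64(386)), (345, np.int64(385)), (349, np.int64(383)), (353, np.int64(382)), (357, np.int64(380)), (361, np.int64(376))]
[ 0.58629661 -0.11267133] [-1.50427681e-01 -3.57322489e-01 -4.51715895e-05  1.10793947e-01
 -8.19328783e-02 -1.54293487e-01  3.69002881e-01  5.48693320e-01
  3.61284116e-01 -2.01058554e-01 -1.65608465e-01 -1.69066658e-02
  2.42805077e-01  1.41202828e-01 -2.94654690e-01 -1.41671799e-01
 -2.94277328e-01  1.07943732e-01  2.32568041e-01 -2.09843381e-01]
```

Pin top at (0.591,-0.0255). The held sleeve's axis is at TCP+(0.001,0.0003). I'll go over the pin and lower in stages, watching the force.

Request:
move_arm --steps '[0,0,0,0.001,0.015,0,-0.4,0,0,0,0.002,0.04,0,-0.4,0,0,0,0.004,0.065,0,-0.4,0,0,0,0.005,0.08,0,-0.4,0,0,0,0.005,0.086,-0.01,-0.4,0,0,0,0.005,0.087,-0.025,-0.4,0,0,0,0.005,0.087,-0.038,-0.4,0,0,0,0.005,0.087,-0.045,-0.4,0,0,0,0.005,0.087,-0.045,-0.4,0,0,0,0.005,0.087,-0.045,-0.4]'

```text
clock: 12.3
position: [0.5903, -0.0261, 0.1143]
ee_rot: [0.0, 0.988, 0.156, 0.0]
contact_force: [-0.7, -0.2, -1.4]
width: 0.0427
gripper_force: 36.1
```

Request:
move_arm --steps '[0,0,0,0,0,-0.004,-0.4,0,0,0,0,0,-0.009,-0.4,0,0,0,0,0,-0.014,-0.4,0,0,0,0,0,-0.018,-0.4,0,0,0,0,0,-0.021,-0.4,0,0,0,0,0,-0.024,-0.4,0,0,0,0,0,-0.027,-0.4,0,0,0,0,0,-0.029,-0.4,0,0,0,0,0,-0.03,-0.4,0,0,0,0,0,-0.03,-0.4]'

```text
clock: 13.3
position: [0.5901, -0.0257, 0.0842]
ee_rot: [0.0, 0.988, 0.157, -0.0]
contact_force: [-0.5, -0.0, -1.9]
width: 0.0427
gripper_force: 36.1
```

Run:
```python
from h import *
im=snap("wrist","w5");s=manip.get_state();print(s["clock"],s["position"],s["contact_force"],s["moment"],s["width"])
```

```text
13.35 [ 0.59015383 -0.02565944  0.0843155 ] [-0.63857271 -0.62531596 -1.22329799] [0.01566406 0.00324441 0.0507087 ] 0.042742425335445096
```

View pics/w5.png

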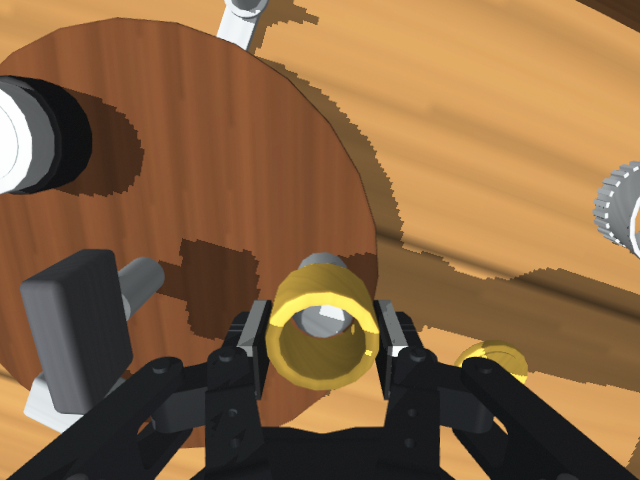

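The pin's top shows inside the bore at (325,318) with no contact force. Lowering further.

Request:
move_arm --steps '[0,0,0,0,0,-0.004,-0.4,0,0,0,0,0,-0.009,-0.4,0,0,0,0,0,-0.014,-0.4,0,0,0,0,0,-0.019,-0.4,0,0,0,0,0,-0.024,-0.4,0,0,0,0,0,-0.027,-0.4,0,0,0,0,0,-0.03,-0.4,0,0,0,0,0,-0.032,-0.4,0,0,0,0,0,-0.032,-0.4,0,0,0,0,0,-0.032,-0.4]'

```text
clock: 14.35
position: [0.5902, -0.0257, 0.0524]
ee_rot: [0.0, 0.988, 0.157, 0.0]
contact_force: [-0.1, 0.1, -1.8]
width: 0.0428
gripper_force: 36.1
```

Request:
move_arm --steps '[0,0,0,0,0,0,0.2,0,0,0,0,0,0,0.4,0,0,0,0,0,0,0.4,0,0,0,0,0,0,0.4,0,0,0,0,0,0.015,0.4,0,0,0,0,0,0.045,0.4,0,0,0,0,0,0.08,0.4,0,0,0,0,0,0.11,0.6,0,0,0,0,0,0.135,1,0,0,0,0,0,0.14,1]'

```text
clock: 15.35
position: [0.592, -0.0259, 0.1959]
ee_rot: [0.001, 0.988, 0.157, 0.003]
contact_force: [-0.1, -0.2, 0.7]
width: 0.0855
gripper_force: 0.0
```

Request:
move_arm --steps '[0,0,0,-0.005,0.015,0,1,0,0,0,-0.013,0.04,0,1,0,0,0,-0.021,0.065,0,1,0,0,0,-0.026,0.08,0,1,0,0,0,-0.028,0.086,0,1,0,0,0,-0.028,0.087,0,1,0,0,0,-0.028,0.087,0,1,0,0,0,-0.028,0.087,0,1,0,0,0,-0.028,0.087,0,1,0,0,0,-0.028,0.087,0,1]'

```text
clock: 16.35
position: [0.5624, 0.0607, 0.1923]
ee_rot: [0.0, 0.988, 0.156, 0.0]
contact_force: [-0.4, 0.8, 0.1]
width: 0.0854
gripper_force: 0.0
```

Run:
```python
from h import *
im=snap("wrist","w6");s=manip.get_state();print(s["clock"],s["position"],s["contact_force"],s["width"])
print(proj(im,[[.562,.061,.104],[.591,-.0255,.059],[.591,-.0255,.074],[.71,.05,.029],[.71,.05,.08]]))
```

```text
16.4 [0.56231171 0.06081356 0.19229577] [-0.02661671 -0.12576901 -0.27204219] 0.08528391668343259
[[321.44534309 256.91244637]
 [445.21288647 234.78084185]
 [451.95871619 240.92157925]
 [400.32315796  39.41776306]
 [417.92043876  20.50201497]]
```

View pics/w6.png

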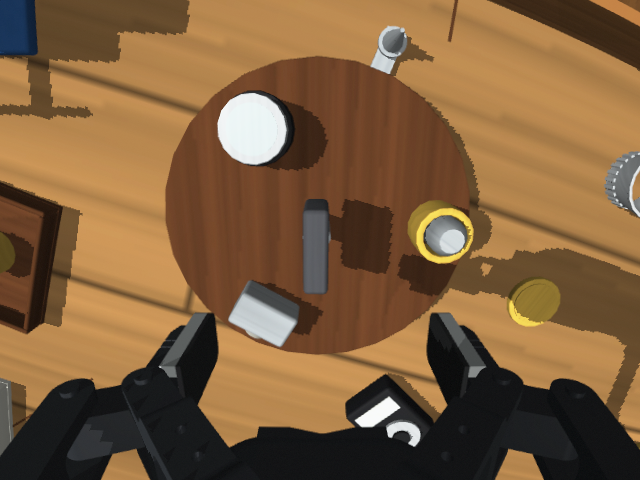

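The sleeve is down on the pin at (441,233), the handle's top is at about (316,251), and the pointer is at about (392,42). One enlarged crop of the pointer, with handle numbers.

Run:
```python
from h import *
im=load("w6");p=im["pixels"]
cv2.imwrite("pics/ptr.png",cv2.resize(p[15:85,350:430],None,fx=7,fy=7,interpolation=cv2.INTER_CUBIC))
print("handle",ray(im,(316,251),.104),ray(im,(316,212),.104),ray(im,(316,292),.104))
print("pintop",ray(im,(453,241),.074),"sl",ray(im,(444.5,234),.059))
h=cv2.cvtColor(p,cv2.COLOR_BGR2HSV)
from scipy.optimize import least_squares
pts=[(166,205),(320,56),(472,205),(318,353),(230,85),(430,109),(195,130)]
W=np.array([ray(im,x,.029)[:2] for x in pts]);r=least_squares(lambda c:np.hypot(*(W-c).T)-.125,[.56,.06],loss="soft_l1",f_scale=.002);print(r.x,r.fun*1e3)
```

```text
handle [0.56463966 0.06536703 0.104     ] [0.58796214 0.07280876 0.104     ] [0.53827676 0.05696206 0.104     ]
pintop [ 0.5911767  -0.02622922  0.074     ] sl [ 0.59138645 -0.02474779  0.059     ]
[0.56143088 0.06289652] [-0.23106399  0.81407919 -0.66743078 -3.63682796 -0.05869268 -2.76322296
 -4.75208528]
```

View pics/ptr.png

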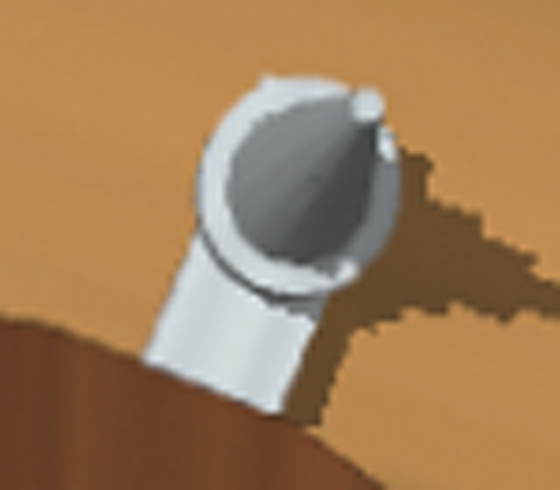

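Run:
```python
from h import *
im=load("w6");A=np.array([.563,.0645])
for h in(.0,.01,.02,.03):
    b=ray(im,(392.9,41.4),h)[:2];t=ray(im,(402.6,30),h+.046)[:2]
    for q in(b,t): d=q-A;print(h,q.round(4),np.hypot(*d).round(4),np.degrees(np.arctan2(d[1],d[0])).round(2),end=" | ")
    print()
s=manip.get_state();print(s["position"],s["qpos"])
```

```text
0.0 [0.7141 0.0516] 0.1517 -4.9 | 0.0 [0.7117 0.0527] 0.1491 -4.55 | 
0.01 [0.7117 0.0526] 0.1492 -4.58 | 0.01 [0.7089 0.0538] 0.1463 -4.18 | 
0.02 [0.7092 0.0536] 0.1466 -4.25 | 0.02 [0.7061 0.055 ] 0.1434 -3.79 | 
0.03 [0.7068 0.0547] 0.1441 -3.91 | 0.03 [0.7033 0.0562] 0.1406 -3.39 | 
[0.56231171 0.06081356 0.19229577] [-1.51610885e-02  2.98553370e-01  1.61615942e+00 -2.09385245e-04
  1.22679060e+00  1.24186971e+00]
```

Pointer direction is about -4.6°, the pin is at -72.6°, so the turn is 68° anticlockwise. The axis is at (0.563,0.0645). Lowering onto the handle and gripping.

Request:
move_arm --steps '[0,0,0,0.001,0.004,0,0.2,0,0,0,0.001,0.004,-0.02,0.2,0,0,0,0.001,0.004,-0.05,0.2,0,0,0,0.001,0.004,-0.08,0.2,0,0,0,0.001,0.004,-0.1,0.2,0,0,0,0.001,0.004,-0.105,0.2,0,0,0,0.001,0.004,-0.105,0.2,0,0,0,0.001,0.004,-0.105,-0.8,0,0,0,0.001,0.004,-0.105,-0.8,0,0,0,0.001,0.004,-0.105,-0.8]' --squeeze 30

```text
clock: 17.4
position: [0.564, 0.0656, 0.0888]
ee_rot: [-0.0, 0.988, 0.157, 0.001]
contact_force: [-0.7, 1.9, 2.8]
width: 0.0158
gripper_force: 30.8
```

Request:
move_arm --steps '[0,0,0,0,0,0,-0.8,0,0,0,0,0,0,-0.8,0,0,0,0,0,0,-0.8,0,0,0,0,0,0,-0.8,0,0,0,0,0,0,-0.8,0,0,0,0,0,0,-0.8,0,0,0,0,0,0,-0.8,0,0,0,0,0,0,-0.8,0,0,0,0,0,0,-0.8,0,0,0,0,0,0,-0.8]'

```text
clock: 18.4
position: [0.564, 0.0656, 0.0887]
ee_rot: [-0.0, 0.988, 0.157, 0.001]
contact_force: [-0.1, 1.4, 6.7]
width: 0.0154
gripper_force: 31.1
```

Request:
move_arm --steps '[0,0,0.005,0,0,0,-0.8,0,0,0.015,0,0,0,-0.8,0,0,0.025,0,0,0,-0.8,0,0,0.035,0,0,0,-0.8,0,0,0.045,0,0,0,-0.8,0,0,0.055,0,0,0,-0.8,0,0,0.065,0,0,0,-0.8,0,0,0.075,0,0,0,-0.8,0,0,0.085,0,0,0,-0.8,0,0,0.095,0,0,0,-0.8]'

```text
clock: 19.4
position: [0.5641, 0.0655, 0.0888]
ee_rot: [0.0, 0.897, 0.441, 0.001]
contact_force: [-1.2, 1.1, 5.9]
width: 0.0159
gripper_force: 31.2
```

Request:
move_arm --steps '[0,0,0.01,0,0,0,-0.8,0,0,0.02,0,0,0,-0.8,0,0,0.03,0,0,0,-0.8,0,0,0.04,0,0,0,-0.8,0,0,0.05,0,0,0,-0.8,0,0,0.06,0,0,0,-0.8,0,0,0.07,0,0,0,-0.8,0,0,0.08,0,0,0,-0.8,0,0,0.088,0,0,0,-0.8,0,0,0.094,0,0,0,-0.8]'

```text
clock: 20.4
position: [0.5642, 0.0655, 0.0888]
ee_rot: [0.001, 0.731, 0.683, 0.001]
contact_force: [0.5, 0.4, 5.8]
width: 0.0158
gripper_force: 31.2
```

Request:
move_arm --steps '[0,0,0,0,0,0,-0.8,0,0,0,0,0,0,-0.8,0,0,0,0,0,0,-0.8,0,0,0,0,0,0,-0.8,0,0,0,0,0,0,-0.8,0,0,0,0,0,0,-0.8,0,0,0,0,0,0,-0.8,0,0,0,0,0,0,-0.8,0,0,0,0,0,0,-0.8,0,0,0,0,0,0,-0.8]'

```text
clock: 21.4
position: [0.5642, 0.0654, 0.0887]
ee_rot: [0.001, 0.731, 0.682, 0.001]
contact_force: [0.4, 0.9, 6.0]
width: 0.0155
gripper_force: 31.1
```

Run:
```python
from h import *
im=snap("wrist","w7");t=snap("scene","s7");s=manip.get_state();print(s["clock"],s["position"],s["ee_rot"],s["contact_force"],s["gripper_force"],s["width"])
a=np.radians(-4.6);A=np.array([.563,.0645])
P=[[A[0]+.095*np.cos(a),A[1]+.095*np.sin(a),z] for z in(.029,.059,.074)]+[[.712,.0523,.01],[.712,.0523,.056]]
q1,q2=proj(im,P),proj(t,P);print(q1,q2)
x=im["pixels"].copy();y=t["pixels"].copy()
for q,i in((q1,x),(q2,y)):
    for u in q: cv2.circle(i,tuple(int(v) for v in u.round()),2,(0,0,255),-1)
cv2.imwrite("pics/end.png",np.hstack([cv2.resize(x,(400,300)),cv2.resize(y[200:380,300:540],(400,300),interpolation=cv2.INTER_CUBIC)]))
```

```text
21.5 [0.56420243 0.06546754 0.08873075] [0.00090216 0.73107889 0.68229128 0.00120286] [0.82845116 0.50265491 5.58373776] 31.136217713356018 0.015632396518866762
[[493.87714195 279.60891823]
 [520.91941105 304.45198682]
 [537.700984   319.97796976]
 [565.2092518  267.83291701]
 [619.50257937 301.252759  ]] [[394.84008386 319.06377712]
 [395.99235029 310.76197755]
 [396.58166747 306.50349365]
 [405.53107025 342.82488744]
 [407.64091264 330.4464709 ]]
```

View pics/end.png

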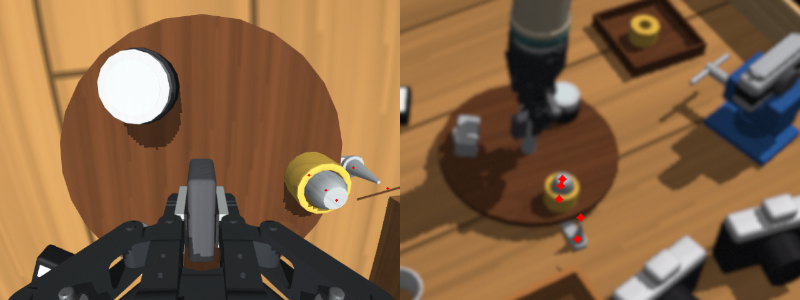

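The end view shows the narrow sleeve in the dark tray, the wide sleeve down on the pin, and the pin beside the pointer. In full-size wrist pixels, the pin top is at about (538,320) and the pointer tip at about (605,293). One numeric check of the alignment before handing in.

Run:
```python
from h import *
im=load("w7");A=np.array([.5635,.065]);an=lambda q:np.degrees(np.arctan2(*(q[:2]-A)[::-1]))
pn=ray(im,(538,320),.074);print("pin",pn,an(pn))
for h in(.048,.056,.066): t=ray(im,(605,293),h);print("tip",h,t,an(t),np.hypot(*(t[:2]-A)))
s=load("s7")
print("narrow",ray(s,(300+(645-400)*.6,200+25*.6),.035))
```

```text
pin [0.65783539 0.05685717 0.074     ] -4.933421193474165
tip 0.048 [0.70977757 0.05332582 0.048     ] -4.563012004258233 0.14674268097344226
tip 0.056 [0.70294902 0.05769003 0.056     ] -3.000721590988021 0.13964048429973117
tip 0.066 [0.69441333 0.06314528 0.066     ] -0.8116870063669037 0.1309264675596056
narrow [0.44305835 0.34900605 0.035     ]
```

```bash
python3 -c "
from rig import manip
print(manip.sign_off())"
```

```text
the job is handed in; nothing more can be done
None
```

The job is handed in at about 21.5 s: the wide sleeve is down on the gauge pin and released, the narrow sleeve is in the dark-wood tray, and the gripper is holding the turntable with the pin within about 1° of the front pointer by my last measurement; the sign-off returned no verdict.

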